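# Park the castored caddy in its taped bay

## Task

Take the little caddy with the push handle and push it forward, handle end last, until the two swivel castors at its handle end trail straight behind, then steer it into the large taped rectangle and leave it standing squarely in the middle, lined up with the long sides, those castors still trailing straight. Keep its wheels rolling on the table all the way: do not lift or tip it.

Things in the scene. Friction and masses are not known exactly. Their poses are not given: they have to be found in the camera images.
- caddy: Four-castor caddy, 0.8 kg: plywood deck 170 x 95 mm, open blue box on it (top 120 mm up), push handle. Origin: on the table under the deck's centre; x forward, away from the handle, y left, z up. Handle: level bar along y, 14 mm thick (x), 22 tall, 98 long, centred at x -78 mm, y 0, 165 mm up, on round uprights at y +-42 mm. Pinch it mid-length from above. Rolls with under 2 N.
- bay: The large taped rectangle, flat white tape on the table, 225 x 160 mm inside, tape 12 mm wide. Origin: its centre at table height; x runs along its long side, the way the caddy is to roll in; y left of that. The small taped square (120 mm) farther off is not it.
- castor_left (a joint): Swivel angle, rad, of the castor at the caddy's rear left corner (-55, +64 mm); wheel 25 mm across, 14 mm off its swivel axis. 0: wheel trails straight towards the handle end; positive anticlockwise from above; stops at +-2.9. Swings freely as the caddy rolls: 80 to 100 mm straight forward brings it near 0. Starts well off straight.
- castor_right (a joint): The same for the rear right corner (-55, -64 mm); starts at any angle up to 115 degrees either way. The two front castors are alike and free too, but do not count.

How it is judged (in metres and radians):
On the way:
1. the caddy has been pushed at least 30 mm and, still more than 60 mm from the bay's centre, both castors at its handle end trail within 17 degrees of straight (value of joint castor_left between -0.3 and 0.3 rad and value of joint castor_right between -0.3 and 0.3 rad and distance of caddy from where it was at the start of the episode above 0.03 m and horizontal distance between caddy and bay above 0.06 m), for 0.1 s.
At the end, for the whole second after the job is handed in: The caddy stands at rest on its wheels, its centre within 20 mm of the taped rectangle's centre and its length within 10 degrees of the rectangle's long sides, with both castors at its handle end within 20 degrees of trailing straight (horizontal distance between caddy and bay below 0.02 m and angle between the x axis of caddy and the x axis of bay, either way round below 0.175 rad and height (world z) of caddy below 0.005 m and angle between caddy's own z axis and vertical below 0.06 rad and linear speed of caddy below 0.01 m/s and value of joint castor_left between -0.35 and 0.35 rad and value of joint castor_right between -0.35 and 0.35 rad); the robot touches nothing.
It fails at once if the caddy is lifted off the table (over 12 mm) (height (world z) of caddy above 0.012 m).
It fails at once if the caddy is tipped by more than 11 degrees (angle between caddy's own z axis and vertical above 0.2 rad).
It also fails if it takes over 48 s, if anything falls off the work surface, if the arm or the gripper's body presses on something with over 40 N, if the wrist force passes 120 N, or if a joint passes its speed limit or range.

## Robot

A 6-joint arm with a two-finger parallel gripper is mounted at the origin on the work surface. World frame = base frame: x ahead of the robot, y to its left, z up, the work surface at z = 0. Lengths are in mm, angles in degrees, forces in N, time in s.
With the tool pointing down it reaches from about 275 to 750 mm from the base axis. Payload 10.2 kg.
Tool frame: the origin (TCP) lies midway between the tips of the shut fingers; the grasp point (between the pads) lies 19 mm behind it; x points along the fingers, z is the direction in which the jaws open and shut, and the axes are right-handed (so a half turn about x gives the same grasp; the last joint's range is limited). The gripper opens to 88 mm and grips with 3 to 60 N. Pads are 18 mm wide; open, the fingers measure 123 mm over their backs; the gripper's body (75 mm by 187 mm) begins 45 mm behind the grasp point.
Start: joints at [-85.967, 17.928, 85.812, -0, 76.261, -12.8], TCP at [152.022, -502.514, 238.72] pointing down, gripper open.
Joint ranges: [-168.41, 168.41], [-55.51, 124.54], [10.69, 146.95], [-70.63, 250.63], [1, 178], [-165.06, 165.06]. Speed limits (degrees/s): [136.94, 136.94, 172.46, 180, 180, 180].

## Interface

Orientations are given as [roll, pitch, yaw] about the fixed x, y, z axes, in that order (R = Rz(yaw) Ry(pitch) Rx(roll)).
In Python, from plant import ctrl gives the robot as it stands. The module is installed in compiled form; this text tells all that it offers.
- The arm moves only by the tool play_rows, never from a script. Its argument "series" is a list of rows, each an object with "dp": the shift along the world's x, y, z in mm, a list of three; "twist": the turn, a rotation vector about the world's x, y, z in degrees, a list of three; "gripper": the finger opening in mm, from 0 to 88.1. A call has 1 to 8 rows; each row is the pose to reach, as a shift and turn from the pose commanded when the call began; what a row does not reach only later rows make up. A row lasts 1/12 s, in which the tool goes at most 41.7 mm and 7.16 degrees, less where a joint would pass 70% of its speed; a pose out of reach is approached as far as the arm can. A call with a gripper value outside its range is refused whole. The fingers move at their own pace and stop on an object; "squeeze" is the grip in N (left out, the last holds). Time passes only in rows, so rows that repeat a pose let the fingers close. It gives the time, the measured TCP pose, the force and the opening at its end, in the units of the state.
- ctrl.get_state(): the state, without advancing time (a new reading comes with each control period).
- ctrl.grab_frame(name): name is "scene" or "top" or "wrist"; returns a dict with "image" (420x560x3 uint8, red, green, blue), "depth" (420x560 float32, mm along the optical axis (not along the pixel's ray), 0 where there is no reading), "fx", "fy", "cx", "cy" (pixels), "rvec" (rotation vector, rad) and "tvec" (3), from world to camera coordinates, as OpenCV has them. Camera axes: x right, y down, z forward; pixel columns grow to the right and rows downward; lengths in mm; the calibration is good to about 2 mm. A picture is of the moment at which its call begins.
- ctrl.hand_in(): hands the job in, once; it reports no verdict.
Trained networks look in a picture, given as the dict that the camera call returned (one of the last four; its "shot" number tells which), for a name from the list of things; names that differ only in an ending like _2 or _b are one class to them, and where a whole thing is asked for, a point or a joint stands for the part that bears it (a point fixed in the world has none). Each returns a list of dicts, best first, with "p" (0 to 1); they miss things now and then, are a little off and sometimes report something else, mostly with a low value. They report only what shows in the picture. A call takes as long as a camera call.
- ctrl.cut_out(picture, thing): "region" (420x560 bool, what is visible of it) and "centre" ([column, row] as shares, 0 to 1, of the picture: columns of its width, rows of its height, amid what is visible of it).
- ctrl.pinpoint(picture, thing): "centre" ([column, row] as shares, 0 to 1, of the picture: columns of its width, rows of its height: a listed point, or the origin of a listed thing).
The state is a dict: "time": time; "qpos": joint angles; "joint_velocities": joint speeds; "tau": joint torques, N m; "eef_pos": TCP position; "orientation": TCP orientation; "wrist_force": force on the tool from outside, world axes, zero at the start; "wrist_torque": the same for the moment, N m; "gripper_width": finger opening in mm.
Only numpy, scipy, OpenCV 4.12 (cv2) and the standard library are available. Lean on these libraries where they do the work, as an engineer would, in place of code of your own. Each camera call takes 0.05 s, during which the arm holds its last target. There are 200 camera calls.

## Working session

There is one attempt and no reset: what is moved stays moved. The work goes in short steps, Python scripts to look and compute and a tool call to move; the robot and the scene stay as the last step left them, time stands still between calls to the robot, and variables do not carry over. Pictures are saved under pics/ and viewed, about 8 in all and at most 12, crops included, and the job is handed in when it is done.

Besides the shell and the picture viewer there is one more tool, called by a JSON object that holds its "method" and its "body", one argument or row to a line. play_rows: Moves the arm, as the interface text tells. Its arguments: {"type":"object","properties":{"series":{"type":"array","items":{"type":"object","properties":{"dp":{"type":"array","items":{"type":"number"}},"twist":{"type":"array","items":{"type":"number"}},"gripper":{"type":"number"}}}},"squeeze":{"type":"number"}},"required":["series"]}

```bash
mkdir -p pics; cat > h.py <<'E'
import numpy as np,cv2
from plant import ctrl
def cam(f):
    R=cv2.Rodrigues(np.array(f["rvec"],float))[0];return R,np.array(f["tvec"],float).ravel()
def px2w(f,uv,z):
    R,t=cam(f);uv=np.atleast_2d(uv).astype(float)
    d=np.c_[(uv[:,0]-f["cx"])/f["fx"],(uv[:,1]-f["cy"])/f["fy"],np.ones(len(uv))]@R
    c=-R.T@t;return c+d*((z-c[2])/d[:,2])[:,None]
def cloud(f):
    R,t=cam(f);D=f["depth"];v,u=np.mgrid[:420,:560]
    P=np.stack([(u-f["cx"])/f["fx"]*D,(v-f["cy"])/f["fy"]*D,D],-1)
    return (P-t)@R
def w2px(f,P):
    return cv2.projectPoints(np.atleast_2d(P).astype(float),np.array(f["rvec"],float),np.array(f["tvec"],float),np.array([[f["fx"],0,f["cx"]],[0,f["fy"],f["cy"]],[0,0,1.]]),None)[0][:,0]
def save(f,n,box=None,s=1):
    im=f["image"][:,:,::-1]
    if box: im=im[box[1]:box[3],box[0]:box[2]]
    cv2.imwrite("pics/"+n,cv2.resize(im,None,fx=s,fy=s))
E
python3 - <<'E'
from h import *
print(ctrl.get_state())
fs={n:ctrl.grab_frame(n) for n in("scene","top")}
for n,f in fs.items():
    R,t=cam(f);print(n,-R.T@t,f["fx"])
    for th in("caddy","bay","castor_left","castor_right"):
        for k in("pinpoint","cut_out"):
            for r in getattr(ctrl,k)(f,th)[:2]:
                c=np.array(r["centre"])*[560,420]
                print(n,th,k,round(r["p"],2),c.round(1),px2w(f,c,0).round(0))
im=np.hstack([fs["scene"]["image"],fs["top"]["image"]])
save(fs["scene"],"a.png",s=1.4);save(fs["top"],"b.png",s=1.4)
E
```

```text
{'time': 0.0, 'qpos': array([-8.59662518e+01,  1.79584996e+01,  8.58509120e+01,  1.37374044e-03,
        7.62605003e+01, -1.28003486e+01]), 'joint_velocities': array([ 0.03116479, -0.08562854, -0.04904975, -0.05258764,  0.07892948,
        0.00517369]), 'tau': array([ 2.97516362e-04, -4.02213764e+01, -2.52271414e+01,  6.94194599e-02,
        3.52271029e-02, -8.97399991e-05]), 'eef_pos': array([ 152.0143942 , -502.27492854,  238.18985093]), 'orientation': array([166.10648832,  89.9300753 ,  92.94025805]), 'wrist_force': array([-0.50213013,  0.60935856, -0.33917691]), 'wrist_torque': array([-0.03847872,  0.02574768, -0.01519737]), 'gripper_width': 87.97204195511527}
scene [1093.63904302  268.74303733  663.45635173] 500.6240138631184
scene caddy pinpoint 0.58 [190.8 186.1] [[ 520. -246.    0.]]
scene caddy cut_out 0.8 [182.9 158.6] [[ 455. -313.    0.]]
scene bay cut_out 0.55 [417.7 302.8] [[588. 236.   0.]]Traceback (most recent call last):
  File "<stdin>", line 8, in <module>
ValueError: it knows: bay, caddy
```

```bash
python3 - <<'E'
from h import *
fs={n:ctrl.grab_frame(n) for n in("scene","top")}
for n,f in fs.items():
    R,t=cam(f);print(n,-R.T@t,f["fx"])
    for k in("pinpoint","cut_out"):
        for th in ("caddy","bay")if k=="cut_out" else("caddy","bay","castor_left","castor_right"):
            try:
              for r in getattr(ctrl,k)(f,th)[:2]:
                c=np.array(r["centre"])*[560,420]
                print(n,th,k,round(r["p"],2),c.round(1),px2w(f,c,0).round(0))
            except ValueError as e: print(k,th,e)
save(fs["scene"],"a.png",s=1.4);save(fs["top"],"b.png",s=1.4)
E
```

```text
scene [1093.63904302  268.74303733  663.45635173] 500.6240138631184
scene caddy pinpoint 0.94 [191.6 183.6] [[ 513. -249.    0.]]
pinpoint castor_left it knows: bay, caddy
pinpoint castor_right it knows: bay, caddy
scene caddy cut_out 0.94 [182.5 159.6] [[ 458. -311.    0.]]
scene bay cut_out 0.67 [416.4 302.6] [[588. 234.   0.]]
top [ 329.36922985  -28.97661903 1122.94166228] 480.6676942070192
top caddy pinpoint 0.59 [377.6 223.7] [[ 522. -242.    0.]]
pinpoint castor_left it knows: bay, caddy
pinpoint castor_right it knows: bay, caddy
top caddy cut_out 0.74 [388.5 220.4] [[ 529. -268.    0.]]
top bay cut_out 0.89 [181.4 269.1] [[431. 222.   0.]]
```

View pics/a.png

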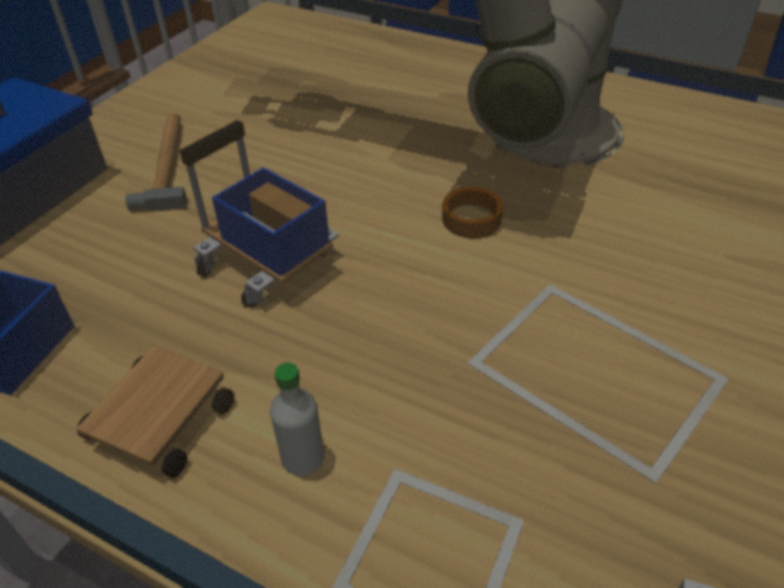

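View pics/b.png

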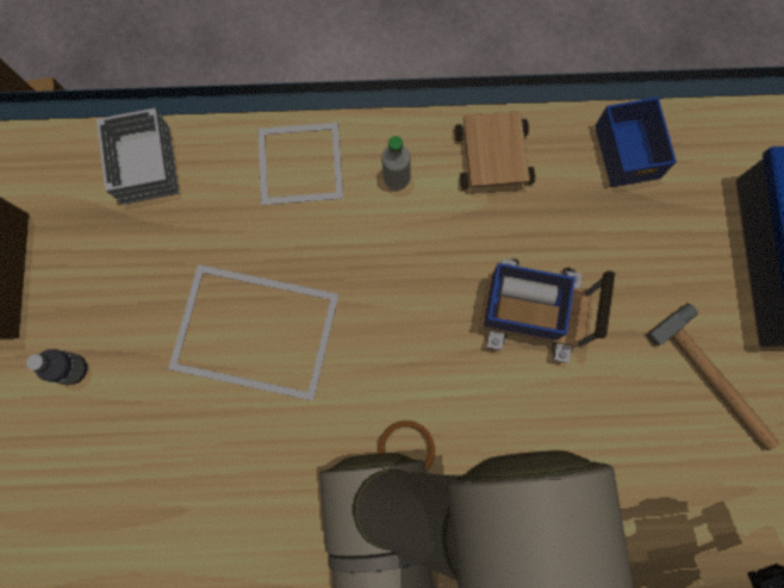

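Scene: the caddy is at about px (535,300) in the top view, handle to the right, facing left (+y). The bay is the large rectangle at px (255,332). Next I'll measure both.

```bash
cat >> h.py <<'E'
def rect(P):
    r=cv2.minAreaRect(P[:,:2].astype(np.float32));b=cv2.boxPoints(r)
    e=[b[1]-b[0],b[2]-b[1]];L=max(e,key=np.linalg.norm);a=np.degrees(np.arctan2(L[1],L[0]))%180
    return np.round(r[0],1),np.round(r[1],1),round(float(a),1)
def bay(f):
    g=ctrl.cut_out(f,"bay")[0]["region"].astype(np.uint8)
    # outer tape hull, rectangle fit in world
    v,u=np.nonzero(g);P=px2w(f,np.c_[u,v],0);return rect(P)
def caddy(f):
    C=cloud(f);ok=f["depth"]>0;g=cv2.dilate(ctrl.cut_out(f,"caddy")[0]["region"].astype(np.uint8),np.ones((5,5)))>0
    o={}
    for n,(a,b) in dict(bar=(152,182),box=(105,128)).items():
        P=C[g&ok&(C[...,2]>a)&(C[...,2]<b)]
        if len(P)>8:o[n]=(len(P),rect(P),P.mean(0).round(1))
    return o
E
python3 - <<'E'
from h import *
for n in("scene","top"):
    f=ctrl.grab_frame(n);print(n)
    try:print("bay",bay(f))
    except Exception as e:print(e)
    print(caddy(f))
E
```

```text
scene
bay (array([504.3, 224.9]), array([251.1, 189.2]), 76.0)
{'bar': (660, (array([ 502.2, -317.9]), array([17.7, 98.6]), 167.5), array([ 506.5, -315.3,  168.6])), 'box': (1750, (array([ 518.7, -242.6]), array([163.8,  94.5]), 77.3), array([ 520.7, -226.3,  112.9]))}
top
bay (array([508.6, 222.9]), array([249.7, 184.1]), 76.1)
{'bar': (429, (array([ 503.4, -320. ]), array([15.1, 97.5]), 167.0), array([ 501.7, -318.3,  172.7])), 'box': (878, (array([ 520.8, -244.8]), array([161. ,  92.3]), 76.6), array([ 519.3, -229.8,  113.6]))}
```

```bash
python3 - <<'E'
from h import *
from scipy.spatial.transform import Rotation as Ro
R=Ro.from_euler("xyz",ctrl.get_state()["orientation"],degrees=True).as_matrix();print(R.round(3))
z=R[:,2];print("jaw az",np.degrees(np.arctan2(z[1],z[0])))
f=ctrl.grab_frame("top")
p=np.array([[462,190],[530,190],[396,188],[435,440],[665,345],[170,368],[313,397],[337,296],[200,268],[80,370]])/1.4
print(px2w(f,p,0).round(0))
E
```

```text
[[-0.     0.957  0.29 ]
 [-0.     0.29  -0.957]
 [-1.    -0.     0.   ]]
jaw az -73.16521260704609
[[ 746. -141.    0.]
 [ 741. -260.    0.]
 [ 754.  -25.    0.]
 [ 318.  -74.    0.]
 [ 460. -467.    0.]
 [ 450.  362.    0.]
 [ 394.  124.    0.]
 [ 563.   82.    0.]
 [ 621.  317.    0.]
 [ 452.  512.    0.]]
```

{"method": "play_rows", "body": {
  "series": [
    {"dp": [35,18,0],"twist": [0,0,-5],"gripper": 60},
    {"dp": [70,37,0],"twist": [0,0,-10],"gripper": 60},
    {"dp": [105,55,0],"twist": [0,0,-15],"gripper": 60},
    {"dp": [140,73,0],"twist": [0,0,-20],"gripper": 60},
    {"dp": [175,92,0],"twist": [0,0,-25],"gripper": 60},
    {"dp": [210,110,0],"twist": [0,0,-30],"gripper": 60},
    {"dp": [245,128,0],"twist": [0,0,-30],"gripper": 60},
    {"dp": [280,146,0],"twist": [0,0,-30],"gripper": 60}
  ]
}}

```text
time: 1.82
eef_pos: [433.6, -355.2, 238.8]
orientation: [32.7, 90.0, -70.5]
wrist_force: [0.0, 0.1, 0.1]
gripper_width: 59.9
```

{"method": "play_rows", "body": {
  "series": [
    {"dp": [35,18,0],"gripper": 60},
    {"dp": [60,31,0],"gripper": 60},
    {"dp": [71,37,0],"gripper": 60},
    {"dp": [71,37,0],"gripper": 60},
    {"dp": [71,37,0],"gripper": 60}
  ]
}}

```text
validation failed for argument at $.se...
```

```bash
python3 - <<'E'
from h import *
f=ctrl.grab_frame("wrist");s=ctrl.get_state();print(s["time"],s["eef_pos"],s["orientation"])
C=cloud(f);m=(f["depth"]>0)&(C[...,2]>152)&(C[...,2]<182)&(abs(C[...,0]-503)<70)&(abs(C[...,1]+319)<60)
P=C[m];print(m.sum(),rect(P) if m.sum()>9 else 0, P.mean(0))
save(f,"c.png")
E
```

```text
1.8667 [ 438.29085715 -351.86786484  238.67025998] [129.65716735  89.8519866   26.74322376]
4800 (array([ 501.6, -320.2]), array([14.7, 97. ]), 167.1) [ 504.20898422 -322.41699338  173.25049151]
```

View pics/c.png

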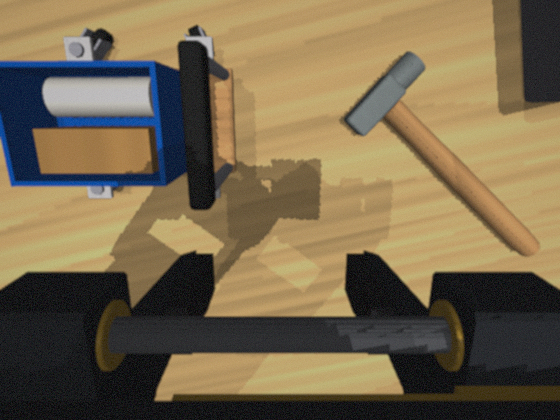

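The wrist view shows the bar at px (197,125), square to the jaws; measured centre is about (502,-320). The second call was refused because it left out the twist key, so I'll send it again with every key.

{"method": "play_rows", "body": {
  "series": [
    {"dp": [35,18,0],"twist": [0,0,0],"gripper": 60},
    {"dp": [60,31,0],"twist": [0,0,0],"gripper": 60},
    {"dp": [70,36,0],"twist": [0,0,0],"gripper": 60},
    {"dp": [70,36,0],"twist": [0,0,0],"gripper": 60},
    {"dp": [70,36,-30],"twist": [0,0,0],"gripper": 60},
    {"dp": [70,36,-60],"twist": [0,0,0],"gripper": 60},
    {"dp": [70,36,-80],"twist": [0,0,0],"gripper": 60},
    {"dp": [70,36,-90],"twist": [0,0,0],"gripper": 60}
  ]
}}

```text
time: 2.53
eef_pos: [500.0, -320.8, 146.1]
orientation: [-115.8, 89.8, 141.0]
wrist_force: [-0.6, 0.4, 0.5]
gripper_width: 60.1
```

{"method": "play_rows", "body": {
  "series": [
    {"dp": [0,0,0],"twist": [0,0,0],"gripper": 40},
    {"dp": [0,0,0],"twist": [0,0,0],"gripper": 30},
    {"dp": [0,0,0],"twist": [0,0,0],"gripper": 20},
    {"dp": [0,0,0],"twist": [0,0,0],"gripper": 10},
    {"dp": [0,0,0],"twist": [0,0,0],"gripper": 5},
    {"dp": [0,0,0],"twist": [0,0,0],"gripper": 5}
  ],
  "squeeze": 15
}}

```text
time: 3.03
eef_pos: [502.2, -320.7, 149.5]
orientation: [57.8, 89.9, -45.4]
wrist_force: [-0.3, -0.2, 0.9]
gripper_width: 22.2
```

{"method": "play_rows", "body": {
  "series": [
    {"dp": [0,0,0],"twist": [0,0,0],"gripper": 5},
    {"dp": [0,0,0],"twist": [0,0,0],"gripper": 5},
    {"dp": [0,0,0],"twist": [0,0,0],"gripper": 5},
    {"dp": [0,0,0],"twist": [0,0,0],"gripper": 5}
  ]
}}

```text
time: 3.37
eef_pos: [502.1, -320.6, 149.0]
orientation: [55.3, 90.0, -47.9]
wrist_force: [-0.8, 0.2, 2.0]
gripper_width: 14.3
```

{"method": "play_rows", "body": {
  "series": [
    {"dp": [0.7,3,0],"twist": [0,0,0],"gripper": 5},
    {"dp": [2,8,0],"twist": [0,0,0],"gripper": 5},
    {"dp": [3,14,0],"twist": [0,0,0],"gripper": 5},
    {"dp": [5,20,0],"twist": [0,0,0],"gripper": 5},
    {"dp": [6,27,0],"twist": [0,0,0],"gripper": 5},
    {"dp": [8,34,0],"twist": [0,0,0],"gripper": 5},
    {"dp": [9,41,0],"twist": [0,0,0],"gripper": 5},
    {"dp": [11,48,0],"twist": [0,0,0],"gripper": 5}
  ]
}}

```text
time: 4.03
eef_pos: [513.1, -271.7, 149.0]
orientation: [29.7, 90.0, -73.4]
wrist_force: [-1.5, -1.4, 4.1]
gripper_width: 14.1
```

{"method": "play_rows", "body": {
  "series": [
    {"dp": [2,7,0],"twist": [0,0,0],"gripper": 5},
    {"dp": [3,14,0],"twist": [0,0,0],"gripper": 5},
    {"dp": [5,21,0],"twist": [0,0,0],"gripper": 5},
    {"dp": [6,28,0],"twist": [0,0,0],"gripper": 5},
    {"dp": [8,35,0],"twist": [0,0,0],"gripper": 5},
    {"dp": [10,42,0],"twist": [0,0,0],"gripper": 5},
    {"dp": [11,49,0],"twist": [0,0,0],"gripper": 5},
    {"dp": [12,54,0],"twist": [0,0,0],"gripper": 5}
  ]
}}

```text
time: 4.7
eef_pos: [525.3, -217.3, 149.0]
orientation: [93.9, 90.0, -9.2]
wrist_force: [-1.3, -1.0, 5.1]
gripper_width: 13.6
```

```bash
python3 - <<'E'
from h import *
f=ctrl.grab_frame("top");s=ctrl.get_state();print(s["time"],s["eef_pos"],s["wrist_force"],s["gripper_width"])
save(f,"d.png",(200,150,480,360),2.5)
try: print(caddy(f))
except Exception as e:print(e)
g=ctrl.grab_frame("scene");print(caddy(g));save(g,"d2.png",(120,60,400,270),2.5)
E
```

```text
4.75 [ 525.38768098 -216.53893705  148.95213783] [0.66664614 1.66924148 4.59632892] 13.685358371515662
{'box': (482, (array([ 553. , -103.7]), array([81.4, 91.2]), 167.0), array([546. , -96.5, 113.1]))}
{'bar': (373, (array([ 549.3, -219.4]), array([47.1, 29.8]), 7.9), array([ 553.3, -218.5,  168.9])), 'box': (1943, (array([ 542.4, -139.4]), array([163.2,  94.2]), 77.6), array([ 543.3, -123. ,  112.9]))}
```

View pics/d2.png

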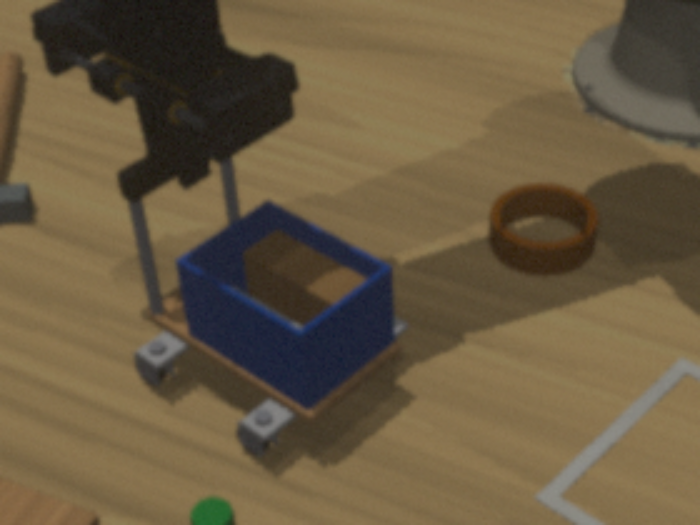

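The scene view shows the gripper on the bar and the wheels on the table. The visible rear castor, at px (155,358), is trailing. Next is the diagonal leg to the bay's axis, then the straight run in.

{"method": "play_rows", "body": {
  "series": [
    {"dp": [-1,4,0],"twist": [0,0,0],"gripper": 5},
    {"dp": [-4,12,0],"twist": [0,0,0],"gripper": 5},
    {"dp": [-7,21,0],"twist": [0,0,0],"gripper": 5},
    {"dp": [-11,30,0],"twist": [0,0,0],"gripper": 5},
    {"dp": [-14,39,0],"twist": [0,0,0],"gripper": 5},
    {"dp": [-18,48,0],"twist": [0,0,0],"gripper": 5},
    {"dp": [-21,57,0],"twist": [0,0,0],"gripper": 5},
    {"dp": [-25,66,0],"twist": [0,0,0],"gripper": 5}
  ]
}}

```text
time: 5.57
eef_pos: [500.0, -151.9, 149.0]
orientation: [80.3, 89.9, -22.9]
wrist_force: [2.0, -1.5, 5.2]
gripper_width: 13.6
```

{"method": "play_rows", "body": {
  "series": [
    {"dp": [-3,9,0],"twist": [0,0,0],"gripper": 5},
    {"dp": [-6,17,0],"twist": [0,0,0],"gripper": 5},
    {"dp": [-10,25,0],"twist": [0,0,0],"gripper": 5},
    {"dp": [-13,33,0],"twist": [0,0,0],"gripper": 5},
    {"dp": [-16,41,0],"twist": [0,0,0],"gripper": 5},
    {"dp": [-19,50,0],"twist": [0,0,0],"gripper": 5},
    {"dp": [-22,58,0],"twist": [0,0,0],"gripper": 5},
    {"dp": [-25,66,0],"twist": [0,0,0],"gripper": 5}
  ]
}}

```text
time: 6.23
eef_pos: [474.8, -85.9, 149.0]
orientation: [66.9, 90.0, -36.3]
wrist_force: [0.8, -2.1, 5.9]
gripper_width: 14.0
```

{"method": "play_rows", "body": {
  "series": [
    {"dp": [-3,9,0],"twist": [0,0,0],"gripper": 5},
    {"dp": [-6,17,0],"twist": [0,0,0],"gripper": 5},
    {"dp": [-10,25,0],"twist": [0,0,0],"gripper": 5},
    {"dp": [-13,33,0],"twist": [0,0,0],"gripper": 5},
    {"dp": [-16,41,0],"twist": [0,0,0],"gripper": 5},
    {"dp": [-19,50,0],"twist": [0,0,0],"gripper": 5},
    {"dp": [-22,58,0],"twist": [0,0,0],"gripper": 5},
    {"dp": [-25,66,0],"twist": [0,0,0],"gripper": 5}
  ]
}}

```text
time: 6.9
eef_pos: [449.7, -20.0, 149.0]
orientation: [66.9, 90.0, -36.2]
wrist_force: [0.8, -1.7, 6.4]
gripper_width: 13.9
```

```bash
python3 - <<'E'
from h import *
s=ctrl.get_state();print(s["time"],s["eef_pos"],s["wrist_force"],s["gripper_width"])
for n in("scene","top"):
    f=ctrl.grab_frame(n)
    try: print(caddy(f))
    except Exception as e:print(e)
E
```

```text
6.9 [449.73638325 -19.97100061 148.9564957 ] [ 0.82066658 -1.65737373  6.41582026] 13.898350065593636
list index out of range
{'bar': (23, (array([422.8, -13.6]), array([14.1,  5.5]), 77.6), array([423.1, -13.9, 173.9])), 'box': (295, (array([474.4,  83.1]), array([104.8,  90.5]), 77.4), array([478.7, 117.3, 114.5]))}
```

{"method": "play_rows", "body": {
  "series": [
    {"dp": [2,8,0],"twist": [0,0,0],"gripper": 5},
    {"dp": [4,16,0],"twist": [0,0,0],"gripper": 5},
    {"dp": [6,25,0],"twist": [0,0,0],"gripper": 5},
    {"dp": [8,34,0],"twist": [0,0,0],"gripper": 5},
    {"dp": [10,42,0],"twist": [0,0,0],"gripper": 5},
    {"dp": [12,51,0],"twist": [0,0,0],"gripper": 5},
    {"dp": [14,59,0],"twist": [0,0,0],"gripper": 5},
    {"dp": [16,68,0],"twist": [0,0,0],"gripper": 5}
  ]
}}

```text
time: 7.77
eef_pos: [465.6, 48.0, 148.9]
orientation: [-41.3, 90.0, -144.4]
wrist_force: [-2.4, -1.3, 8.8]
gripper_width: 13.9
```

{"method": "play_rows", "body": {
  "series": [
    {"dp": [2,8,0],"twist": [0,0,0],"gripper": 5},
    {"dp": [4,16,0],"twist": [0,0,0],"gripper": 5},
    {"dp": [5,24,0],"twist": [0,0,0],"gripper": 5},
    {"dp": [7,31,0],"twist": [0,0,0],"gripper": 5},
    {"dp": [9,38,0],"twist": [0,0,0],"gripper": 5},
    {"dp": [11,45,0],"twist": [0,0,0],"gripper": 5},
    {"dp": [12,51,0],"twist": [0,0,0],"gripper": 5},
    {"dp": [13,55,0],"twist": [0,0,0],"gripper": 5}
  ]
}}

```text
time: 8.43
eef_pos: [478.6, 103.2, 148.9]
orientation: [-59.1, 90.0, -162.2]
wrist_force: [-1.0, -1.0, 6.7]
gripper_width: 13.7
```

```bash
python3 - <<'E'
from h import *
s=ctrl.get_state();print(s["time"],s["eef_pos"],s["wrist_force"],s["gripper_width"])
for n in("scene","top"):
    f=ctrl.grab_frame(n)
    for k in (caddy,bay):
        try: print(n,k(f))
        except Exception as e:print(e)
    save(f,"e_%s.png"%n,s=1.4)
E
```

```text
8.4333 [478.60247046 103.18099115 148.9238811 ] [-1.03340111 -1.04279115  6.66882664] 13.666155983153585
scene {'bar': (513, (array([493.3,  99.3]), array([39. , 64.3]), 146.9), array([501. , 101.5, 170. ])), 'box': (2401, (array([495.8, 179.2]), array([164. ,  95.1]), 77.6), array([498.2, 197.2, 112.8]))}
scene (array([505.5, 225.5]), array([249.6, 187.6]), 75.5)
top {'box': (28, (array([475.4, 190.4]), array([32. ,  6.7]), 88.0), array([475.8, 191. , 106. ]))}
top (array([533.1, 323.3]), array([ 53.9, 184.6]), 171.8)
```

View pics/e_scene.png

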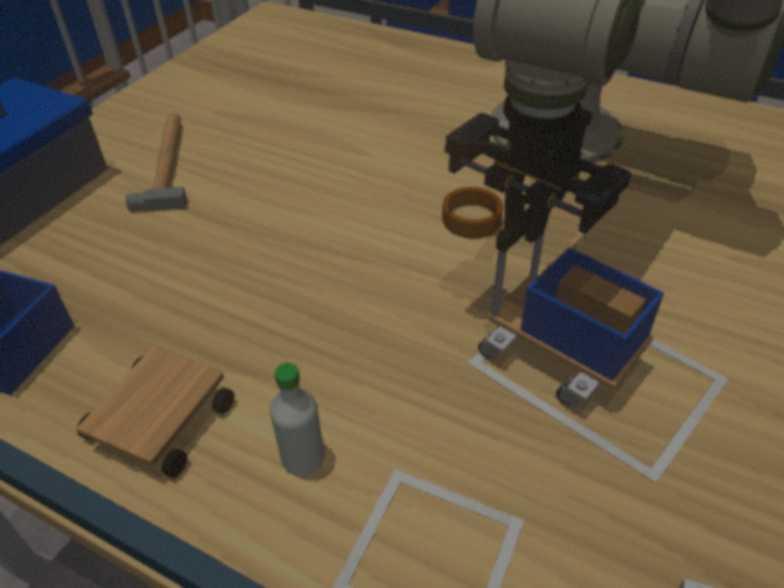

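The castors trail (px (498,342) and (578,388)), and about 47 mm remains along the axis.

{"method": "play_rows", "body": {
  "series": [
    {"dp": [1.5,7,0],"twist": [0,0,0],"gripper": 5},
    {"dp": [3,14,0],"twist": [0,0,0],"gripper": 5},
    {"dp": [5,21,0],"twist": [0,0,0],"gripper": 5},
    {"dp": [6.5,28,0],"twist": [0,0,0],"gripper": 5},
    {"dp": [8,35,0],"twist": [0,0,0],"gripper": 5},
    {"dp": [9.5,41,0],"twist": [0,0,0],"gripper": 5},
    {"dp": [10.5,45,0],"twist": [0,0,0],"gripper": 5},
    {"dp": [10.5,45.5,0],"twist": [0,0,0],"gripper": 5}
  ]
}}

```text
time: 9.4
eef_pos: [489.2, 148.8, 148.9]
orientation: [-131.3, 90.0, 125.6]
wrist_force: [-0.2, -0.6, 7.7]
gripper_width: 13.9
```

{"method": "play_rows", "body": {
  "series": [
    {"dp": [0,0,0],"twist": [0,0,0],"gripper": 5},
    {"dp": [0,0,0],"twist": [0,0,0],"gripper": 5},
    {"dp": [0,0,0],"twist": [0,0,0],"gripper": 5}
  ]
}}

```text
time: 9.65
eef_pos: [489.1, 148.5, 148.9]
orientation: [-157.4, 90.0, 99.4]
wrist_force: [0.1, 1.4, 6.3]
gripper_width: 13.9
```

```bash
python3 - <<'E'
from h import *
s=ctrl.get_state();print(s["time"],s["eef_pos"],s["wrist_force"],s["gripper_width"])
f=ctrl.grab_frame("scene")
for k in (caddy,bay): print(k(f))
E
```

```text
9.65 [489.07434685 148.49766637 148.90785288] [0.12878729 1.36048608 6.2628476 ] 13.912388714015815
{'bar': (539, (array([504.7, 143.6]), array([38.6, 62.3]), 148.1), array([511.5, 146.4, 169.9])), 'box': (2556, (array([506.2, 224.4]), array([163.4,  95.1]), 77.1), array([509.4, 243.3, 112.8]))}
(array([505.7, 224.4]), array([251.3, 186.9]), 76.1)
```

{"method": "play_rows", "body": {
  "series": [
    {"dp": [0,0,0],"twist": [0,0,0],"gripper": 16},
    {"dp": [0,0,0],"twist": [0,0,0],"gripper": 20},
    {"dp": [0,0,0],"twist": [0,0,0],"gripper": 26},
    {"dp": [0,0,0],"twist": [0,0,0],"gripper": 34},
    {"dp": [0,0,0],"twist": [0,0,0],"gripper": 44},
    {"dp": [0,0,0],"twist": [0,0,0],"gripper": 50},
    {"dp": [0,0,0],"twist": [0,0,0],"gripper": 50},
    {"dp": [0,0,0],"twist": [0,0,0],"gripper": 50}
  ]
}}

```text
time: 10.47
eef_pos: [489.5, 148.0, 148.7]
orientation: [-75.7, 90.0, -178.8]
wrist_force: [0.4, -0.2, -1.0]
gripper_width: 50.1
```

{"method": "play_rows", "body": {
  "series": [
    {"dp": [0,0,10],"twist": [0,0,0],"gripper": 50},
    {"dp": [0,0,25],"twist": [0,0,0],"gripper": 50},
    {"dp": [0,0,50],"twist": [0,0,0],"gripper": 50},
    {"dp": [0,0,80],"twist": [0,0,0],"gripper": 50},
    {"dp": [0,0,110],"twist": [0,0,0],"gripper": 50},
    {"dp": [-15,-30,115],"twist": [0,0,0],"gripper": 50},
    {"dp": [-30,-65,115],"twist": [0,0,0],"gripper": 50},
    {"dp": [-45,-100,115],"twist": [0,0,0],"gripper": 50}
  ]
}}

```text
time: 11.13
eef_pos: [443.8, 47.3, 264.9]
orientation: [92.5, 89.9, -10.5]
wrist_force: [1.9, -0.8, -0.5]
gripper_width: 49.9
```

{"method": "play_rows", "body": {
  "series": [
    {"dp": [0,-40,0],"twist": [0,0,0],"gripper": 50},
    {"dp": [0,-80,0],"twist": [0,0,0],"gripper": 50},
    {"dp": [0,-120,0],"twist": [0,0,0],"gripper": 50},
    {"dp": [0,-150,0],"twist": [0,0,0],"gripper": 50},
    {"dp": [0,-150,0],"twist": [0,0,0],"gripper": 50},
    {"dp": [0,-150,0],"twist": [0,0,0],"gripper": 50}
  ]
}}

```text
time: 11.63
eef_pos: [444.4, -103.0, 264.2]
orientation: [105.4, 90.0, 2.1]
wrist_force: [0.5, -0.2, -0.5]
gripper_width: 50.3
```

```bash
python3 - <<'E'
from h import *
s=ctrl.get_state();print(s["time"],s["eef_pos"],s["wrist_force"],s["gripper_width"])
g=ctrl.grab_frame("top");f=ctrl.grab_frame("scene")
for q in(g,f):
  for k in (caddy,bay): print(k(q))
save(g,"f.png",(90,160,300,310),3.5);save(f,"f2.png",(310,100,530,300),3)
E
```

```text
11.6333 [ 444.38484121 -102.96735407  264.22815516] [ 0.46152917 -0.20778031 -0.47725501] 50.25782381856173Traceback (most recent call last):
  File "<stdin>", line 5, in <module>
  File "h.py", line 28, in caddy
    C=cloud(f);ok=f["depth"]>0;g=cv2.dilate(ctrl.cut_out(f,"caddy")[0]["region"].astype(np.uint8),np.ones((5,5)))>0
                                            ~~~~~~~~~~~~~~~~~~~~~~~^^^
IndexError: list index out of range
```

```bash
python3 - <<'E'
from h import *
g=ctrl.grab_frame("top");f=ctrl.grab_frame("scene")
save(g,"f.png",(90,160,300,310),3.5);save(f,"f2.png",(310,100,530,300),3)
for q in(g,f):
  for k in (caddy,bay):
    try: print(k(q))
    except IndexError: print("miss")
E
```

```text
{'bar': (417, (array([489.7, 147.7]), array([15. , 97.8]), 166.6), array([488.4, 146.5, 173.2])), 'box': (903, (array([506.7, 222.7]), array([164. ,  91.9]), 76.9), array([506.3, 242.8, 113.4]))}
miss
{'bar': (673, (array([489.5, 150.6]), array([15.6, 99.3]), 166.4), array([497.2, 150.8, 171.2])), 'box': (2630, (array([506.6, 224.6]), array([163.3,  94.3]), 77.4), array([507.8, 241.9, 112.8]))}
(array([506.6, 224.4]), array([249.7, 183.9]), 75.8)
```

View pics/f.png

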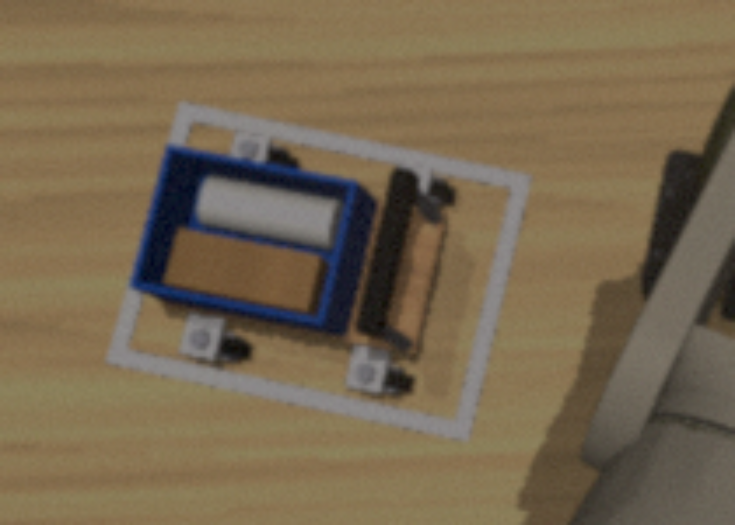

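View pics/f2.png

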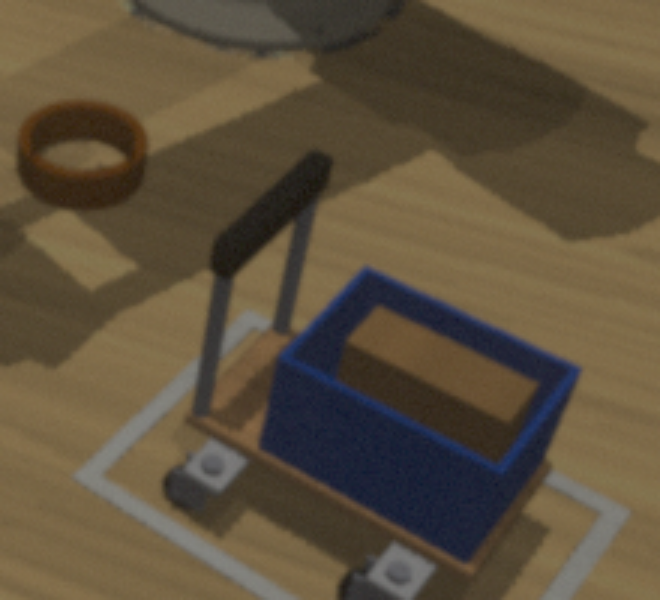

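The caddy is centred and square in the bay. In the top view both rear castors, at px (400,380) and (440,190), trail towards the handle end along its length. The arm is clear.

```bash
python3 -c "
from h import *
print(ctrl.hand_in())"
```

```text
the job is handed in; nothing more can be done
None
```

The caddy is standing in the middle of the large taped rectangle, lined up with its long sides, and I have handed the job in. No verdict is reported.

I pinched the handle from above and pushed the caddy about 105 mm straight ahead. I then eased it diagonally onto the rectangle's long axis and rolled it about 175 mm straight in. After that I let go and moved the arm clear, finishing at about 12 s of the 48 s allowed.

**Last checks:**
- **Position:** the caddy's centre is about 2 mm from the rectangle's centre. Its heading is about 77° against 76° for the long sides.
- **Castors:** both rear castors trail straight in the top view. I judged this by eye from the picture, both here and on the way in. The left one was hidden in the pictures I viewed during the run, so the midway castor condition wasn't fully seen.
- **Lift and force:** the tool height held steady while pushing. The wrist force stayed below about 9 N at every reading.

**What failed or disagreed:**
- One move was refused because it left out the twist value; I sent it again complete.
- The networks missed the rectangle in the final top view and the caddy in a few others, mostly while the arm was in view. The final rectangle position therefore comes from the scene camera, which agreed with the earlier measurements from both cameras.

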